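Load the biscuit mould and press it into the stop corner

TASK

Load the biscuit mould: lay the blue spacer flat in the pocket of the dark wooden frame, then the white press plate (the one with the red grip) on top of it in the same pocket. Then push the loaded frame into the corner of the aluminium stops until it lies flush against both fences, and keep pressing it against both: finish while holding it there, do not let go. Leave the other things on the bench where they are.

Things in the scene. Friction and masses are not known exactly. Their poses are not given: they have to be found in the camera images.
- station: Stop corner: two grey aluminium fences bolted to the bench at a right angle (fixed; place and turn, up to 0.3 rad, vary). Origin: on the bench where the two inner faces meet. x points away from the robot, square through the far fence; y to the robot's left, square through the side fence. The frame pressed home has its centre at x = -60 mm, y = -60 mm here.
- far_fence: Fence on the far side: its inner face is the plane x = 0 of the station, running 185 mm from the corner towards -y (18 mm thick behind that face, 25 mm high). Origin and axes as the station's.
- side_fence: Fence on the left side: its inner face is the plane y = 0 of the station, running 185 mm from the corner towards -x (18 mm thick behind that face, 25 mm high). Origin and axes as the station's.
- frame: Mould frame: dark brown wooden block 120 x 120 mm, 38 mm high, waxed and smooth (friction about 0.35), about 0.3 kg, loose on the bench; open square pocket in its top (see frame_pocket). Origin: centre of the underside; x, y along its sides; a quarter turn makes no difference. Starts clear of both fences, turned up to 0.3 rad against them.
- frame_pocket (a point): Centre of the pocket's floor in the frame, 10 mm above the frame's underside. The pocket is 61 x 61 mm, 28 mm deep, its sides along the frame's. Its walls are four corner posts: from the middle of each side a slot 40 mm wide, as deep as the pocket, runs out through the wall, so that gripper fingers can go down beside a plate.
- spacer: Spacer: plain blue plastic block 56 x 56 mm, 18 mm high, about 60 g, loose on the bench. Origin: centre of the underside; x, y along its sides. Belongs on the pocket floor. Spacer and press plate lie one on the left and one on the right of the bench, either way round.
- press_plate: Press plate: white plate 56 x 56 mm, 12 mm thick, with a red square grip 24 x 24 mm, 30 mm high, in the middle of its top, sides parallel (42 mm high in all), about 110 g, loose on the bench. Origin: centre of the underside; x, y along its sides. On the spacer in the pocket its underside is 28 mm above the frame's underside.
- almond_tin: Bystander, to be left alone: black round tin of almonds, 150 mm across, 35 mm high. Origin on its underside, in the middle.
- pistachio_tin: Bystander, to be left alone: black round tin of green pistachios, 140 mm across, 35 mm high. Origin on its underside, in the middle.
- basket: Bystander, to be left alone: round cane proofing basket, 210 mm across, 84 mm high. Origin on its underside, in the middle.
- jar: Bystander, to be left alone: amber glass jar with a brass cap, 72 mm across, 100 mm high. Origin on its underside, in the middle.
- brush: Bystander, to be left alone: pastry brush lying flat. Origin on its underside, at about its middle.
- spatula: Bystander, to be left alone: spatula lying flat. Origin on its underside, at about its middle.
- carved_board: Bystander, to be left alone: brown wooden board with a carved pattern, 160 x 220 x 28 mm. Origin on its underside, in the middle.
There are look-alikes about, which are no part of the job. What is shaped like the frame but orange or pink is not meant.

How it is judged:
By the outcome, as a careful person would: the job done as asked, in the order asked, and still so for the second after the job is handed in, while the arm keeps its last pose, push and grip.
It also fails if it takes over 67 s, if anything falls off the work surface, if the arm or the gripper's body presses on something with over 40 N, if the wrist force passes 120 N, or if a joint passes its speed limit or range.

ROBOT

A 6-joint arm with a two-finger parallel gripper is mounted at the origin on the work surface. World frame = base frame: x ahead of the robot, y to its left, z up, the work surface at z = 0. Lengths are in m, angles in rad, forces in N, time in s.
With the tool pointing down it reaches from about 0.35 to 0.85 m from the base axis. Payload 8.1 kg.
Tool frame: the origin (TCP) lies at the very end of the fingers, on their centre line; the grasp point (between the pads) lies 19 mm behind it; z points along the fingers, y is the line along which they close (so a half turn about z gives the same grasp; the last joint's range is limited). The gripper opens to 93 mm and grips with 3 to 60 N. Pads are 15 mm wide; open, the fingers measure 128 mm over their backs; the gripper's body (75 mm by 188 mm) begins 65 mm behind the grasp point.
Start: joints at [-1.263, 0.13, 1.488, -0, 1.523, -0.085], TCP at [0.23, -0.554, 0.219] pointing down, gripper open.
Joint ranges: [-2.96, 2.96], [-0.89, 2.26], [0.02, 2.5], [-1.34, 4.48], [0, 2.73], [-2.66, 2.66]. Speed limits (rad/s): [2.39, 2.39, 2.79, 3.14, 3.14, 3.14].

INTERFACE

Orientations are given as a rotation vector (axis times angle).
In Python, from plant import robot gives the robot as it stands. The module is installed in compiled form; this text tells all that it offers.
- The arm moves only by the tool play_rows, never from a script. Its argument "increments" is text: rows parted by semicolons, each of 5 numbers parted by spaces: the shift along the tool's x, y, z in mm, then the turn about the tool's z in degrees, then the closure, from -1 (fully open) to 1 (shut). In form: dx dy dz yaw claw; .... A call has 1 to 20 rows; each row is the pose to reach, as a shift and turn from the pose commanded when the call began, along the tool's axes at that moment; what a row does not reach only later rows make up. A row lasts 1/10 s, in which the tool goes at most 50 mm and 8.59 degrees, less where a joint would pass 70% of its speed; a pose out of reach is approached as far as the arm can. A call with a gripper value outside its range is refused whole. The fingers move at their own pace and stop on an object; "force" is the grip in N (left out, the last holds). Time passes only in rows, so rows that repeat a pose let the fingers close. It gives the time, the measured TCP pose, the force, the opening and the grip force at its end, in the units of the state.
- robot.read_state(): the state, without advancing time (a new reading comes with each control period).
- robot.read_camera(name): name is "scene" or "side" or "wrist"; returns the picture (420x560x3 uint8, blue, green, red); there is no depth.
- robot.calibration(name): a dict with "vertical_fov" (degrees; the focal length in pixels is half the picture's height over the tangent of half this angle, whatever the lens; pixels are square), "cx", "cy" (the principal point, pixels), "D" ([k1, k2, p1, p2, k3] as OpenCV has them; the pictures are not rectified), "rvec" (rotation vector, rad) and "tvec" (3), from world to camera coordinates, as OpenCV has them. Camera axes: x right, y down, z forward; pixel columns grow to the right and rows downward; lengths in m; the calibration is good to about 2 mm. A picture is of the moment at which its call begins: read the wrist's pose just before it. calibration takes no time and is no camera call; for the wrist camera it gives the pose at the moment of the call.
- robot.close_job(): hands the job in; it is judged then, once.
Trained networks look in the newest picture that a camera, given by its name, has taken for a name from the list of things; names that differ only in an ending like _2 or _b are one class to them, and where a whole thing is asked for, a point or a joint stands for the part that bears it (a point fixed in the world has none). Each returns a list of dicts, best first, with "conf" (0 to 1); they miss things now and then, are a little off and sometimes report something else, mostly with a low value. They report only what shows in the picture. A call takes as long as a camera call. They do not tell look-alikes from the thing itself.
- robot.recognise(camera, query): "centre" ([x, y, z] in m, in world coordinates, good to about 4 mm: the middle of the surface that is visible of it).
- robot.regions_of(camera, query): "pixels" (420x560 bool, what is visible of it).
- robot.landmark_of(camera, query): "centre" ([x, y, z] in m, in world coordinates, good to about 4 mm: a listed point, or the origin of a listed thing).
The state is a dict: "t": time; "q": joint angles; "dq": joint speeds; "joint_torque": joint torques, N m; "tool_pos": TCP position; "orientation": TCP orientation; "force": force on the tool from outside, world axes, zero at the start; "wrist_torque": the same for the moment, N m; "opening": finger opening in m; "gripper_force": force on a finger pad.
Only numpy, scipy, OpenCV 4.12 (cv2) and the standard library are available. Lean on these libraries where they do the work, as an engineer would, in place of code of your own. Each camera call takes 0.05 s, during which the arm holds its last target. There are 200 camera calls.

## Working session

There is one attempt and no reset: what is moved stays moved. The work goes in short steps, Python scripts to look and compute and a tool call to move; the robot and the scene stay as the last step left them, time stands still between calls to the robot, and variables do not carry over. Pictures are saved under pics/ and viewed, at most 10 in all, crops included, and the job is handed in when it is done.

Besides the shell and the picture viewer there is one more tool, called after ">>>" in YAML: its name, and indented under it one key for each argument. play_rows: Moves the arm, as the interface text tells. Its arguments: {"type":"object","properties":{"increments":{"type":"string"},"force":{"type":"number"}},"required":["increments"]}

```bash
mkdir -p pics
cat > h.py <<'E'
import numpy as np, cv2
from plant import robot
def cal(n):
    c=robot.calibration(n); f=210/np.tan(np.radians(c["vertical_fov"])/2)
    K=np.array([[f,0,c["cx"]],[0,f,c["cy"]],[0,0,1]]); D=np.array(c["D"],float)
    R=cv2.Rodrigues(np.array(c["rvec"],float))[0]; t=np.array(c["tvec"],float).reshape(3)
    return K,D,R,t
def ray(C,uv):
    K,D,R,t=C
    p=cv2.undistortPoints(np.array(uv,float).reshape(-1,1,2),K,D).reshape(-1,2)
    return -R.T@t,(R.T@np.c_[p,np.ones(len(p))].T).T
def atz(C,uv,z):
    o,d=ray(C,uv); return o+d*((z-o[2])/d[:,2])[:,None]
def proj(C,P):
    K,D,R,t=C
    return cv2.projectPoints(np.array(P,float).reshape(-1,1,3),cv2.Rodrigues(R)[0],t,K,D)[0].reshape(-1,2)
E
python3 - <<'E'
from h import *
np.set_printoptions(precision=3,suppress=True)
a=robot.read_camera("scene");b=robot.read_camera("side")
cv2.imwrite("pics/a.png",cv2.resize(a,(800,600)));cv2.imwrite("pics/b.png",cv2.resize(b,(800,600)))
cv2.imwrite("scene.png",a);cv2.imwrite("side.png",b)
for n in ("scene","side"):
    C=cal(n);print(n,-C[2].T@C[3])
    for q in ("station","frame","frame_pocket","spacer","press_plate"):
        for r in robot.landmark_of(n,q)[:3]: print(n,q,round(r["conf"],2),np.array(r["centre"]),proj(C,r["centre"])[0])
s=robot.read_state();print(s["t"],s["tool_pos"],s["orientation"],s["opening"])
E
```

```text
scene [1.545 0.106 1.055]
scene station 0.65 [ 0.664  0.123 -0.   ] [332.056 254.824]
scene frame 0.96 [ 0.357 -0.094 -0.001] [272.463 177.543]
scene frame 0.95 [ 0.528  0.022 -0.001] [301.66  217.505]
scene frame 0.85 [ 0.334  0.102 -0.001] [331.838 177.897]
scene frame_pocket 0.93 [0.329 0.108 0.014] [333.948 173.676]
scene frame_pocket 0.8 [ 0.352 -0.096  0.015] [271.836 172.845]
scene frame_pocket 0.77 [ 0.564 -0.164  0.01 ] [239.282 217.565]
scene spacer 0.82 [ 0.437  0.321 -0.002] [399.739 205.482]
scene press_plate 0.54 [ 0.434 -0.302 -0.005] [206.017 188.815]
side [0.199 0.629 1.003]
side station 0.62 [ 0.668  0.124 -0.003] [206.97  248.916]
side station 0.46 [ 0.668  0.118 -0.002] [208.11  247.114]
side frame 0.9 [ 0.564 -0.16  -0.001] [285.183 190.133]
side frame 0.76 [0.532 0.025 0.002] [267.346 238.528]
side frame 0.7 [ 0.353 -0.1    0.001] [343.642 228.14 ]
side frame_pocket 0.97 [0.523 0.021 0.007] [270.979 237.637]
side frame_pocket 0.84 [ 0.563 -0.16   0.011] [285.581 187.394]
side frame_pocket 0.6 [0.33  0.107 0.007] [324.065 289.545]
side press_plate 0.58 [ 0.78  -0.241  0.003] [235.985 151.062]
side press_plate 0.57 [ 0.432 -0.301 -0.001] [342.439 172.787]
side press_plate 0.3 [0.666 0.12  0.002] [208.205 247.107]
0.6 [ 0.23  -0.554  0.219] [3.081 0.613 0.   ] 0.09319111397064517
```

View pics/a.png

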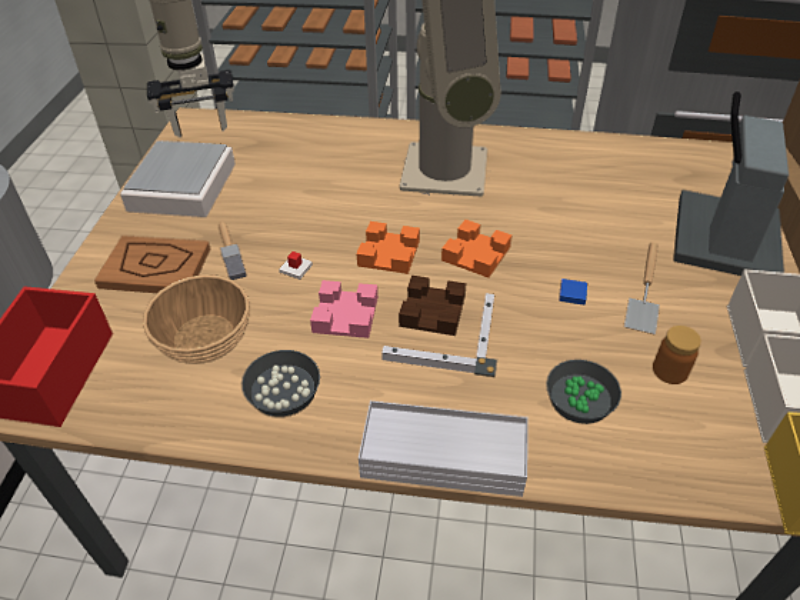

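View pics/b.png

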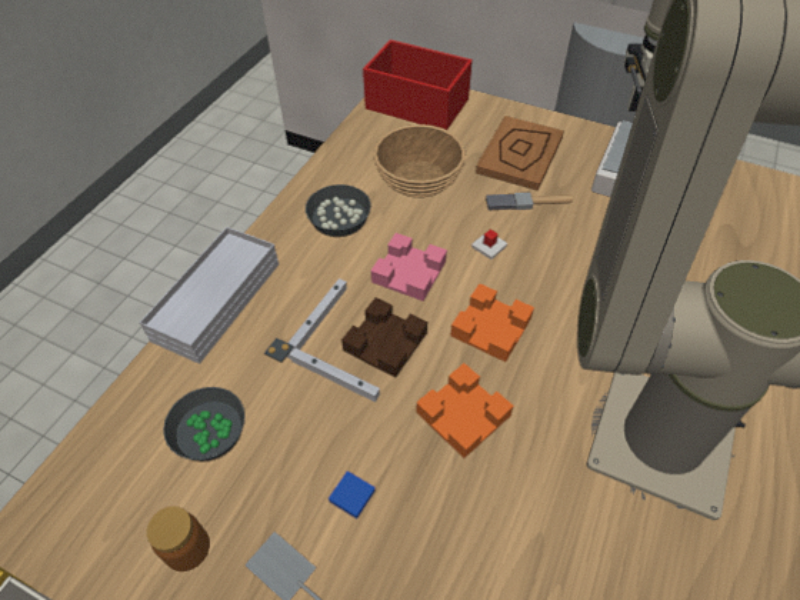

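The scene view has the dark brown frame at (432,305) in the 800-px picture. The look-alikes are orange at (390,247) and (477,247), and pink at (345,308). The brown one fits the description. The plate with the red grip is at (295,262) and the blue spacer at (573,291). The stop corner is at about (485,365), with fences running left and up in the image. I'll confirm this in one crop and work out the first transit.

```bash
cat >> h.py <<'E'
def tool():
    s=robot.read_state(); return s,np.array(s["tool_pos"]),cv2.Rodrigues(np.array(s["orientation"],float))[0]
def togo(P,ang=None):
    "shift in tool axes mm; ang = wanted world angle (rad) of tool y, mod pi"
    s,p,R=tool(); d=R.T@(np.array(P)-p)*1000; out=list(np.round(d,1))
    if ang is not None:
        a=np.arctan2(R[1,1],R[0,1]); e=(ang-a+np.pi/2)%np.pi-np.pi/2
        out.append(round(-np.degrees(e),2))
    return out
E
python3 - <<'E'
from h import *
np.set_printoptions(precision=3,suppress=True)
a=cv2.imread("scene.png")
crop=np.hstack([cv2.resize(a[165:260,200:360],(480,285),interpolation=cv2.INTER_CUBIC),cv2.resize(a[165:260,360:460],(300,285),interpolation=cv2.INTER_CUBIC)])
cv2.imwrite("pics/c.png",crop)
C=cal("wrist");s,p,R=tool()
print("cam in tool",R.T@(-C[2].T@C[3]-p),"opt axis",R.T@C[2][2],"imgx in tool",R.T@C[2][0],C[0][0,0])
def tri(uvA,uvB):
    o1,d1=ray(cal("scene"),uvA);o2,d2=ray(cal("side"),uvB)
    d1=d1[0];d2=d2[0];x=np.linalg.lstsq(np.c_[d1,-d2],o2-o1,rcond=None)[0]
    A=o1+d1*x[0];B=o2+d2*x[1];return (A+B)/2,np.linalg.norm(A-B)
b=cv2.imread("side.png")
def cen(im,lo,hi,box):
    h=cv2.cvtColor(im,cv2.COLOR_BGR2HSV);m=cv2.inRange(h,lo,hi);k=np.zeros_like(m);x0,x1,y0,y1=box;k[y0:y1,x0:x1]=m[y0:y1,x0:x1]
    y,x=np.nonzero(k);return [x.mean(),y.mean()],len(x)
for n,lo,hi,A,B in (("blue",(100,120,60),(130,255,255),(380,430,180,230),(220,275,320,370)),("red",(0,150,80),(8,255,255),(195,220,170,195),(325,360,155,180))):
    u,v=cen(a,lo,hi,A),cen(b,lo,hi,B);print(n,u,v,tri(u[0],v[0]))
for P in ([.45,-.30,.30],[.48,0.02,.30],[.44,.32,.30]): print(togo(P,np.pi/2))
E
```

```text
cam in tool [ 0.077  0.    -0.167] opt axis [-0.278  0.     0.961] imgx in tool [-0.  1. -0.] 306.3175454477723
blue ([np.float64(401.13309352517985), np.float64(203.78776978417267)], 278) ([np.float64(245.88849557522124), np.float64(345.66902654867255)], 565) (array([0.44 , 0.322, 0.01 ]), np.float64(0.0020922005863258635))
red ([np.float64(206.0), np.float64(181.26436781609195)], 87) ([np.float64(342.87142857142857), np.float64(165.77142857142857)], 70) (array([ 0.434, -0.299,  0.029]), np.float64(0.0032561785964622474))
[np.float64(300.9), np.float64(-150.6), np.float64(-81.3), np.float64(22.51)]
[np.float64(451.1), np.float64(-434.8), np.float64(-81.4), np.float64(22.51)]
[np.float64(529.0), np.float64(-727.2), np.float64(-81.4), np.float64(22.51)]
```

View pics/c.png

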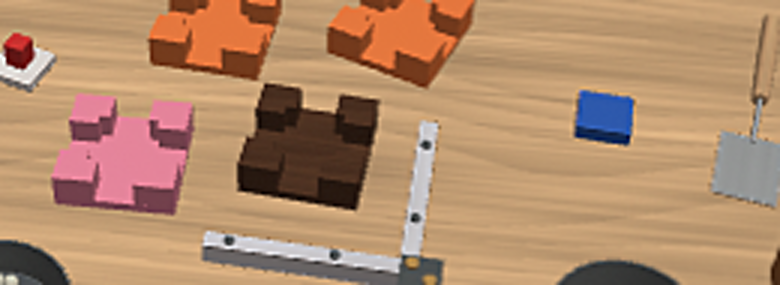

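The crop confirms it: brown frame in the centre, a fence on its far side and left, white plate with red grip at left, blue spacer at right. I'll fly by with wrist views of each.

>>> play_rows:
  increments: "0 0 -80 0 -1;0 0 -80 0 -1;300 -150 -80 22.5 -1;300 -150 -80 22.5 -1;300 -150 -80 22.5 -1;300 -150 -80 22.5 -1;300 -150 -80 22.5 -1;300 -150 -80 22.5 -1;300 -150 -80 22.5 -1;300 -150 -80 22.5 -1;300 -150 -80 22.5 -1;300 -150 -80 22.5 -1"

```text
t: 1.8
tool_pos: [0.4488, -0.3017, 0.2986]
orientation: [3.141, -0.001, -0.001]
force: [-1.2, -0.3, 0.2]
opening: 0.0928
gripper_force: 0.0
```

Run:
```python
from h import *
import pickle
C=cal("wrist");a=robot.read_camera("wrist");cv2.imwrite("w1.png",a);pickle.dump(C,open("w1.pkl","wb"))
s,p,R=tool();print(s["t"],p,s["orientation"],togo([.5,0.02,.34],np.pi/2))
```

```text
1.85 [ 0.44866944 -0.30196516  0.2986508 ] [ 3.14126527e+00 -2.23263946e-03 -3.77949455e-04] [np.float64(50.9), np.float64(-322.0), np.float64(-41.5), np.float64(-0.08)]
```

>>> play_rows:
  increments: "50 -320 -40 0 -1;50 -320 -40 0 -1;50 -320 -40 0 -1;50 -320 -40 0 -1;50 -320 -40 0 -1;50 -320 -40 0 -1;50 -320 -40 0 -1;50 -320 -40 0 -1;50 -320 -40 0 -1;50 -320 -40 0 -1;50 -320 -40 0 -1"

```text
t: 2.95
tool_pos: [0.4993, 0.0175, 0.3384]
orientation: [3.141, -0.004, -0.001]
force: [0.1, -0.2, 0.7]
opening: 0.093
gripper_force: 0.0
```

Run:
```python
from h import *
import pickle
C=cal("wrist");a=robot.read_camera("wrist");cv2.imwrite("w2.png",a);pickle.dump(C,open("w2.pkl","wb"))
s,p,R=tool();print(s["t"],p,s["orientation"],togo([.42,0.32,.2],np.pi/2))
b=cv2.imread("w1.png")
cv2.imwrite("pics/d.png",np.hstack([cv2.resize(b,(400,300)),cv2.resize(a,(400,300))]))
```

```text
3.0 [0.49926006 0.01764035 0.33841165] [ 3.14141878e+00 -3.60213491e-03 -6.70714991e-04] [np.float64(-79.9), np.float64(-302.2), np.float64(138.4), np.float64(-0.13)]
```

View pics/d.png

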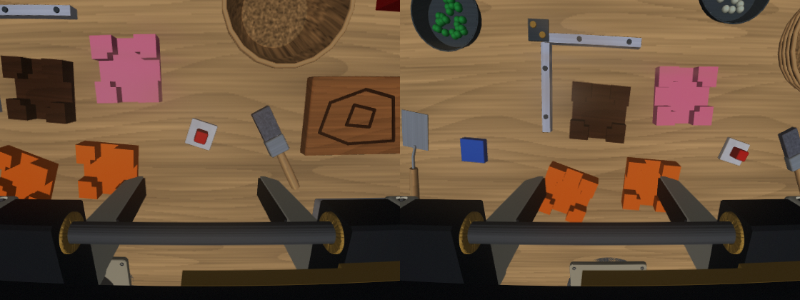

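```bash
cat >> h.py <<'E'
from scipy.optimize import minimize
def hsvmask(im,lo,hi,box):
    h=cv2.cvtColor(im,cv2.COLOR_BGR2HSV);m=cv2.inRange(h,lo,hi);k=np.zeros_like(m);x0,x1,y0,y1=box;k[y0:y1,x0:x1]=m[y0:y1,x0:x1]
    k=cv2.morphologyEx(k,cv2.MORPH_OPEN,np.ones((2,2)))
    n,l,s,_=cv2.connectedComponentsWithStats(k); return (l==1+np.argmax(s[1:,4])).astype(np.uint8)
def hull(m,C):
    p=np.argwhere(m)[:,::-1].astype(np.float32); return cv2.convexHull(p).reshape(-1,2)
def boxpts(x,y,th,w,d,z0,z1):
    c,s=np.cos(th),np.sin(th)
    return [[x+c*i*w/2-s*j*d/2,y+s*i*w/2+c*j*d/2,z] for i in(-1,1) for j in(-1,1) for z in(z0,z1)]
def fitbox(m,C,x0,w,d,z0,z1):
    H=hull(m,C);A=cv2.contourArea(H)
    def cost(v):
        B=cv2.convexHull(proj(C,boxpts(v[0],v[1],v[2]/10,w,d,z0,z1)).astype(np.float32)).reshape(-1,2)
        i=cv2.intersectConvexConvex(H,B)[0];return 1-i/(A+cv2.contourArea(B)-i)
    best=min((minimize(cost,[x0[0],x0[1],t*10],method="Nelder-Mead",options=dict(initial_simplex=np.array([x0[0],x0[1],t*10])+np.array([[0,0,0],[.02,0,0],[0,.02,0],[0,0,2]]),xatol=1e-5,fatol=1e-6)) for t in(-.5,-.2,.2,.5,.8)),key=lambda r:r.fun)
    return best.x*[1,1,.1],1-best.fun
E
python3 - <<'E'
from h import *
import pickle
np.set_printoptions(precision=4,suppress=True)
a=cv2.imread("w2.png");C=pickle.load(open("w2.pkl","rb"))
vis=a.copy()
def do(n,im,C,lo,hi,box,x0,w,d,z0,z1):
    m=hsvmask(im,lo,hi,box);r=fitbox(m,C,x0,w,d,z0,z1);print(n,m.sum(),r)
    if im is a: cv2.polylines(vis,[np.int32(cv2.convexHull(proj(C,boxpts(*r[0],w,d,z0,z1)).astype(np.float32)))],True,(0,255,255),1)
bl=((100,120,40),(130,255,255));dk=((0,0,0),(180,255,95));wh=((0,0,120),(180,45,255))
do("spacer",a,C,*bl,(60,140,170,250),(.44,.32),.056,.056,0,.018)
do("frame",a,C,*dk,(232,325,105,206),(.53,.02),.12,.12,0,.038)
do("plate",a,C,*wh,(440,500,180,240),(.434,-.3),.056,.056,0,.012)
b=cv2.imread("w1.png");Cb=pickle.load(open("w1.pkl","rb"))
do("plate w1",b,Cb,*wh,(250,310,155,215),(.434,-.3),.056,.056,0,.012)
for n,box in (("far",(218,345,40,75)),("side",(180,218,58,190))):
    m=hsvmask(a,(0,0,130),(180,60,255),box);r=cv2.minAreaRect(atz(C,hull(m,C),.025)[:,:2].astype(np.float32)*1000);print(n,m.sum(),cv2.boxPoints(r).tolist())
    vis[m>0]=(0,0,255)
cv2.imwrite("pics/e.png",cv2.resize(vis[20:260,50:520],(800,408),interpolation=cv2.INTER_CUBIC))
E
```

```text
spacer 1024 (array([0.4374, 0.3248, 0.0445]), np.float64(0.7836036502545833))
frame 6117 (array([0.5265, 0.0207, 1.4761]), np.float64(0.9942780772727534))
plate 677 (array([ 0.4302, -0.3097, -0.3422]), np.float64(0.8561628363569591))
plate w1 975 (array([ 0.431 , -0.3022, -0.3152]), np.float64(0.9328224952630096))
far 1474 [[658.3931884765625, -64.85322570800781], [676.1571044921875, -65.83840942382812], [685.69921875, 106.21807861328125], [667.935302734375, 107.20326232910156]]
side 1335 [[484.2771911621094, 131.04978942871094], [667.9620971679688, 120.52962493896484], [668.9639892578125, 138.02293395996094], [485.27911376953125, 148.5430908203125]]
```

View pics/e.png

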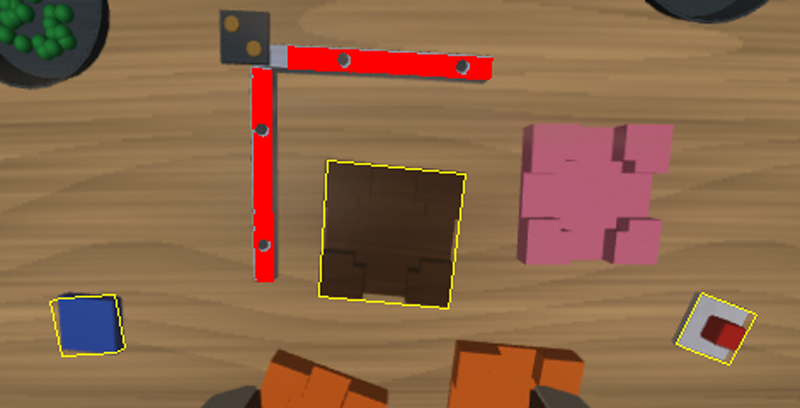

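The overlay fits the frame well (0.527, 0.021, turned -0.095) and gives the fences at about -0.056 rad, with the corner near (0.669, 0.1205). The spacer outline is poor because its dark side was missed, so I'll look at it from nearer.

>>> play_rows:
  increments: "-80 -300 140 0 -1;-80 -300 140 0 -1;-80 -300 140 0 -1;-80 -300 140 0 -1;-80 -300 140 0 -1;-80 -300 140 0 -1;-80 -300 140 0 -1;-80 -300 140 0 -1;-80 -300 140 0 -1;-80 -300 140 0 -1;-80 -300 140 0 -1"

```text
t: 4.1
tool_pos: [0.4205, 0.3181, 0.1996]
orientation: [-3.141, 0.003, -0.002]
force: [0.2, -0.5, 0.7]
opening: 0.093
gripper_force: 0.0
```

Run:
```python
from h import *
np.set_printoptions(precision=4,suppress=True)
C=cal("wrist");a=robot.read_camera("wrist");cv2.imwrite("w3.png",a)
print(robot.read_state()["t"])
h=cv2.cvtColor(a,cv2.COLOR_BGR2HSV)
n,l,st,ce=cv2.connectedComponentsWithStats(cv2.inRange(h,(100,100,20),(130,255,255)))
i=1+np.argmax(st[1:,4]);print(st[i],ce[i])
m=(l==i).astype(np.uint8)
r,f=fitbox(m,C,(.437,.322),.056,.056,0,.018);print("full box",r,f)
top=((l==i)&(h[...,2]>np.percentile(h[...,2][l==i],50)*.8)).astype(np.uint8)
for z in (.014,.018,.022):
    R=cv2.minAreaRect(atz(C,hull(top,C),z)[:,:2].astype(np.float32)*1000);print(z,R)
r,f=fitbox(top,C,(.437,.322),.056,.056,.0179,.018);print("top",r,f)
print("to go",togo([r[0],r[1],.1],r[2]+np.pi/2))
cv2.polylines(a,[np.int32(cv2.convexHull(proj(C,boxpts(*r,.056,.056,.0179,.018)).astype(np.float32)))],True,(0,255,255),1)
cv2.imwrite("pics/f.png",a)
```

```text
4.15
[ 254  152   52   51 2264] [279.0901 176.701 ]
full box [ 0.4383  0.3208 -0.092 ] 0.9269477525926902
0.014 ((439.7440185546875, 321.2760925292969), (55.167152404785156, 55.156593322753906), 84.35649871826172)
0.018 ((440.40155029296875, 321.23455810546875), (54.54172134399414, 54.53126525878906), 84.35652160644531)
0.022 ((441.0591125488281, 321.1930236816406), (53.91631317138672, 53.905982971191406), 84.35649871826172)
top [0.4396 0.3205 1.4699] 0.9405100461805722
to go [np.float64(19.0), np.float64(-2.3), np.float64(99.6), np.float64(-84.33)]
```

View pics/f.png

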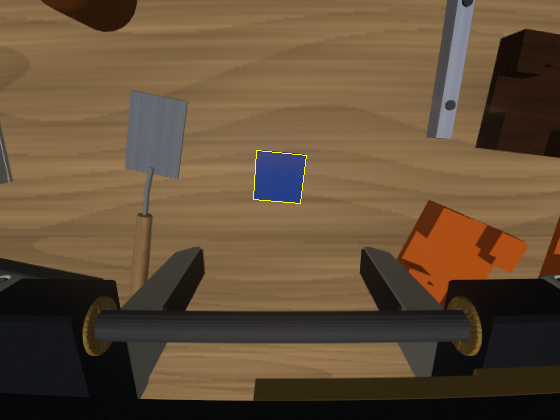

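>>> play_rows:
  increments: "19.7 -3 50 5.6 -1;19.7 -3 100 5.6 -1;19.7 -3 140 5.6 -1;19.7 -3 170 5.6 -1;19.7 -3 185 5.6 -1;19.7 -3 195.5 5.6 -1;19.7 -3 195.5 5.6 -1;19.7 -3 195.5 5.6 1;19.7 -3 195.5 5.6 1;19.7 -3 195.5 5.6 1;19.7 -3 195.5 5.6 1;19.7 -3 195.5 5.6 1;19.7 -3 195.5 5.6 1;19.7 -3 195.5 5.6 1"
  force: 25

```text
t: 5.55
tool_pos: [0.4393, 0.3222, 0.0035]
orientation: [-3.138, 0.153, -0.001]
force: [-0.2, -1.0, 4.4]
opening: 0.0558
gripper_force: 25.0
```

Run:
```python
from h import *
s,p,R=tool();print(p,s["opening"],s["gripper_force"],s["force"])
th=np.pi-np.pi/2; fr=(.5265,.0207);fa=-.0947
print(togo([*fr,.12],fa+np.pi/2),np.degrees(np.arctan2(R[1,1],R[0,1])), "tool x",R[:,0],"z",R[:,2])
```

```text
[0.43925039 0.32224144 0.00352306] 0.055782825714661546 25.000687837600708 [-0.16888129 -0.98155532  4.42763649]
[np.float64(116.2), np.float64(291.6), np.float64(-116.5), np.float64(-0.16)] -95.5900526439627 tool x [ 9.95244262e-01 -9.74101838e-02  3.38208355e-04] z [ 3.58769771e-04  1.93565271e-04 -9.99999917e-01]
```

>>> play_rows:
  increments: "0 0 -50 0 1;0 0 -85 0 1;115 290 -85 0 1;115 290 -85 0 1;115 290 -85 0 1;115 290 -85 0 1;115 290 -85 0 1;115 290 -85 0 1;115 290 -85 0 1;115 290 -85 0 1;115 290 -85 0 1;115 290 -85 0 1;115 290 -85 0 1"

```text
t: 6.85
tool_pos: [0.5249, 0.0239, 0.088]
orientation: [-3.138, 0.15, 0.001]
force: [0.5, -0.3, -1.2]
opening: 0.0555
gripper_force: 25.0
```

Run:
```python
from h import *
np.set_printoptions(precision=4,suppress=True)
C=cal("wrist");a=robot.read_camera("wrist");cv2.imwrite("w4.png",a)
s,p,R=tool();print(s["t"],p,s["opening"])
h=cv2.cvtColor(a,cv2.COLOR_BGR2HSV)
n,l,st,ce=cv2.connectedComponentsWithStats(cv2.inRange(h,(100,100,20),(130,255,255)))
i=1+np.argmax(st[1:,4]);print("blue",st[i],ce[i])
top=((l==i)&(h[...,2]>np.percentile(h[...,2][l==i],50)*.8)).astype(np.uint8)
zt=p[2]-.0035+.018
print("spacer",cv2.minAreaRect(atz(C,hull(top,C),zt)[:,:2].astype(np.float32)*1000))
fr=boxpts(.5265,.0207,-.0947,.12,.12,0,.038)
pk=boxpts(.5265,.0207,-.0947,.061,.061,.0379,.038)
for P,c in((fr,(0,255,255)),(pk,(0,255,0))): cv2.polylines(a,[np.int32(cv2.convexHull(proj(C,P).astype(np.float32)))],True,c,1)
cv2.imwrite("pics/g.png",cv2.convertScaleAbs(a,alpha=1.5,beta=20))
print(togo([.5265,.0207,.0137],-.0947+np.pi/2))
```

```text
6.9 [0.5249 0.0237 0.0881] 0.05570541033208979
blue [  229   213   110    99 10111] [282.2676 261.792 ]
spacer ((526.73681640625, 23.531421661376953), (54.53406524658203, 52.48079299926758), 84.50374603271484)
[np.float64(1.9), np.float64(2.9), np.float64(74.4), np.float64(-0.05)]
```

View pics/g.png

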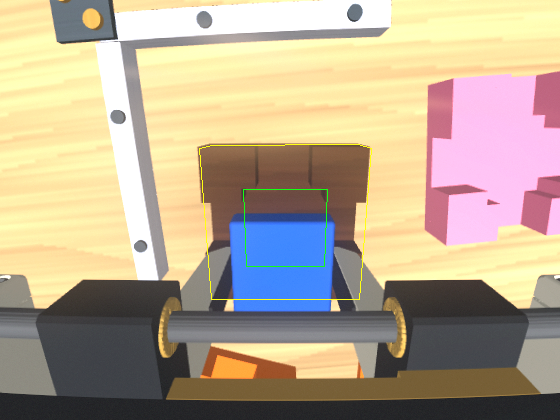

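>>> play_rows:
  increments: "0.5 3 0 0 1;0.5 3 20 0 1;0.5 3 40 0 1;0.5 3 50 0 1;0.5 3 57 0 1;0.5 3 63 0 1;0.5 3 68 0 1;0.5 3 72 0 1;0.5 3 72 0 1"

```text
t: 7.8
tool_pos: [0.5264, 0.0196, 0.0167]
orientation: [-3.137, 0.153, -0.003]
force: [2.0, 2.1, 3.4]
opening: 0.0561
gripper_force: 25.0
```

>>> play_rows:
  increments: "0 0 2 0 1;0 0 2 0 1;0 0 2 0 -0.6;0 0 2 0 -0.6;0 0 2 0 -0.6;0 0 2 0 -0.6;0 0 -25 0 -0.6;0 0 -70 0 -0.6;0 0 -120 0 -0.6;0 0 -160 0 -0.6;0 0 -160 0 -0.6"

```text
t: 8.9
tool_pos: [0.5294, 0.019, 0.1835]
orientation: [3.138, -0.153, 0.018]
force: [1.2, -0.2, -0.2]
opening: 0.0744
gripper_force: 0.0
```

Run:
```python
from h import *
np.set_printoptions(precision=4,suppress=True)
C=cal("wrist");a=robot.read_camera("wrist");cv2.imwrite("w5.png",a)
s,p,R=tool();print(s["t"],p,s["opening"])
h=cv2.cvtColor(a,cv2.COLOR_BGR2HSV)
n,l,st,ce=cv2.connectedComponentsWithStats(cv2.inRange(h,(100,100,20),(130,255,255)))
i=1+np.argmax(st[1:,4]);m=(l==i).astype(np.uint8)
for z in (.028,.038): print("blue",z,cv2.minAreaRect(atz(C,hull(m,C),z)[:,:2].astype(np.float32)*1000))
m=((l==i)|(cv2.inRange(h,(0,0,0),(180,255,95))>0)).astype(np.uint8)*255; m[:100]=0;m[270:]=0
n,l,st,ce=cv2.connectedComponentsWithStats(m);i=1+np.argmax(st[1:,4]);print(st[i])
print("frame",fitbox((l==i).astype(np.uint8),C,(.526,.02),.12,.12,0,.038))
cv2.imwrite("pics/i.png",cv2.convertScaleAbs(a,alpha=1.5,beta=20))
print(togo([.42,-.31,.2],np.pi/2),"y-ang",np.degrees(np.arctan2(R[1,1],R[0,1])))
```

```text
8.95 [0.5278 0.0191 0.18  ] 0.07420875154765039
blue 0.028 ((529.2753295898438, 17.940032958984375), (55.336978912353516, 57.23252868652344), 83.1944580078125)
blue 0.038 ((531.6043701171875, 17.735530853271484), (53.62660217285156, 55.46357345581055), 83.19445037841797)
[  221   145   119   114 12167]
frame (array([ 0.5273,  0.021 , -0.1097]), np.float64(0.996808514861333))
[np.float64(-75.1), np.float64(338.0), np.float64(-20.6), np.float64(-5.59)] y-ang -95.59432323097587
```

View pics/i.png

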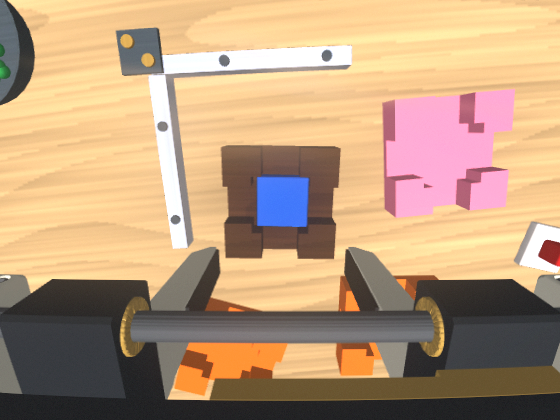

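The spacer now lies in the pocket: it is the blue square at (283,202), and its size matches a top at 28 mm. Next is the press plate.

>>> play_rows:
  increments: "-75 330 -20 -5.6 -1;-75 330 -20 -5.6 -1;-75 330 -20 -5.6 -1;-75 330 -20 -5.6 -1;-75 330 -20 -5.6 -1;-75 330 -20 -5.6 -1;-75 330 -20 -5.6 -1;-75 330 -20 -5.6 -1;-75 330 -20 -5.6 -1;-75 330 -20 -5.6 -1;-75 330 -20 -5.6 -1;-75 330 -20 -5.6 -1"

```text
t: 10.15
tool_pos: [0.4191, -0.3007, 0.1959]
orientation: [-3.141, -0.003, 0.0]
force: [-0.0, -0.3, -0.3]
opening: 0.0928
gripper_force: 0.0
```

Run:
```python
from h import *
np.set_printoptions(precision=4,suppress=True)
C=cal("wrist");a=robot.read_camera("wrist");cv2.imwrite("w6.png",a)
s,p,R=tool();print(s["t"],p)
h=cv2.cvtColor(a,cv2.COLOR_BGR2HSV)
red=hsvmask(a,(0,170,60),(6,255,255),(180,380,80,270)); h2=h[...,2]
wt=hsvmask(a,(0,0,110),(180,45,255),(180,380,80,270)); m=((wt|red)>0)
print("red",red.sum(),"white",wt.sum())
print("white top",cv2.minAreaRect(atz(C,hull(wt,C),.012)[:,:2].astype(np.float32)*1000))
r,f=fitbox(wt,C,(.431,-.302),.056,.056,0,.012);print("plate",r,f)
v=np.median(h2[red>0]);print("redV",np.percentile(h2[red>0],[5,25,50,75,95]))
rt=(red>0)&(h2>np.percentile(h2[red>0],95)*.85)
print("red top",rt.sum(),cv2.minAreaRect(atz(C,hull(rt,C),.042)[:,:2].astype(np.float32)*1000))
rr,f=fitbox(red,C,(.431,-.302),.024,.024,.012,.042);print("red box",rr,f)
print(togo([rr[0],rr[1],.0],r[2]+np.pi/2))
for P,c in((boxpts(*r,.056,.056,0,.012),(0,255,0)),(boxpts(*rr,.024,.024,.012,.042),(0,255,255))): cv2.polylines(a,[np.int32(cv2.convexHull(proj(C,P).astype(np.float32)))],True,c,1)
cv2.imwrite("pics/j.png",a)
```

```text
10.2 [ 0.4191 -0.3009  0.196 ]
red 437 white 1681
white top ((433.3531799316406, -302.20208740234375), (55.2945556640625, 55.126399993896484), 71.85099792480469)
plate [ 0.4318 -0.3021 -0.3168] 0.9492216024132787
redV [121. 140. 146. 147. 148.]
red top 398 ((433.78082275390625, -302.06671142578125), (22.694347381591797, 22.20856285095215), 71.45926666259766)
red box [ 0.4337 -0.302  -0.1725] 0.7120454221082314
[np.float64(14.6), np.float64(1.2), np.float64(196.0), np.float64(18.26)]
```

View pics/j.png

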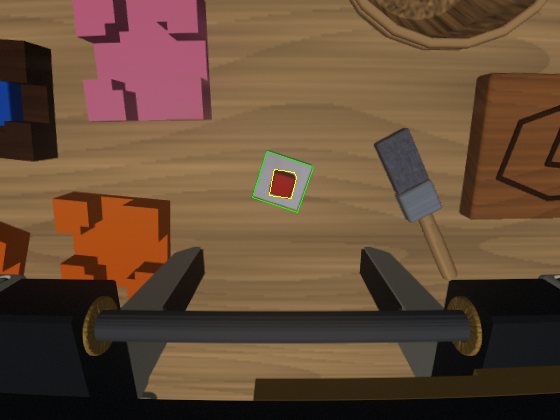

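>>> play_rows:
  increments: "14.4 1.2 30 8 -0.2;14.4 1.2 70 16.4 -0.2;14.4 1.2 110 18.3 -0.2;14.4 1.2 140 18.3 -0.2;14.4 1.2 160 18.3 -0.2;14.4 1.2 172 18.3 -0.2;14.4 1.2 180 18.3 -0.2;14.4 1.2 180 18.3 -0.2;14.4 1.2 180 18.3 1;14.4 1.2 180 18.3 1;14.4 1.2 180 18.3 1;14.4 1.2 180 18.3 1;14.4 1.2 180 18.3 1;14.4 1.2 180 18.3 1"
  force: 40

```text
t: 11.6
tool_pos: [0.4334, -0.3032, 0.0167]
orientation: [3.101, -0.499, 0.001]
force: [-0.2, 2.4, 5.2]
opening: 0.0237
gripper_force: 40.0
```

Run:
```python
from h import *
s,p,R=tool();print(s["t"],p,s["opening"],s["gripper_force"])
print(togo([.527,.021,.13],-.103+np.pi/2))
```

```text
11.6 [ 0.43341799 -0.30321292  0.01669594] 0.023741325488250097 40.001261830329895
[np.float64(-12.8), np.float64(-337.2), np.float64(-113.3), np.float64(-12.39)]
```

>>> play_rows:
  increments: "0 0 -50 0 1;0 0 -95 0 1;-12.8 -337 -105 -12.4 1;-12.8 -337 -105 -12.4 1;-12.8 -337 -105 -12.4 1;-12.8 -337 -105 -12.4 1;-12.8 -337 -105 -12.4 1;-12.8 -337 -105 -12.4 1;-12.8 -337 -105 -12.4 1;-12.8 -337 -105 -12.4 1;-12.8 -337 -105 -12.4 1;-12.8 -337 -105 -12.4 1;-12.8 -337 -105 -12.4 1;-12.8 -337 -105 -12.4 1"

```text
t: 13.0
tool_pos: [0.5265, 0.0198, 0.121]
orientation: [3.137, -0.164, -0.0]
force: [-0.5, -0.5, -1.0]
opening: 0.0238
gripper_force: 40.0
```

Run:
```python
from h import *
np.set_printoptions(precision=4,suppress=True)
C=cal("wrist");a=robot.read_camera("wrist");cv2.imwrite("w7.png",a)
s,p,R=tool();print(s["t"],p,s["opening"],"y-ang",np.degrees(np.arctan2(R[1,1],R[0,1])))
wt=hsvmask(a,(0,0,110),(180,45,255),(220,350,130,300))
zp=p[2]-.0167+.012
print("plate top",wt.sum(),cv2.minAreaRect(atz(C,hull(wt,C),zp)[:,:2].astype(np.float32)*1000))
for P,c in((boxpts(.527,.0208,-.103,.12,.12,0,.038),(0,255,255)),(boxpts(.527,.0208,-.103,.061,.061,.0379,.038),(0,255,0))): cv2.polylines(a,[np.int32(cv2.convexHull(proj(C,P).astype(np.float32)))],True,c,1)
cv2.imwrite("pics/k.png",cv2.convertScaleAbs(a,alpha=1.5,beta=20))
print(togo([.527,.0208,.0447],-.103+np.pi/2))
```

```text
13.05 [0.5265 0.0199 0.1211] 0.023737714507535795 y-ang -95.99125365638973
plate top 3083 ((541.4166259765625, 17.43619728088379), (55.491371154785156, 24.682626724243164), 83.96300506591797)
[np.float64(0.4), np.float64(-1.0), np.float64(76.4), np.float64(-0.09)]
```

View pics/k.png

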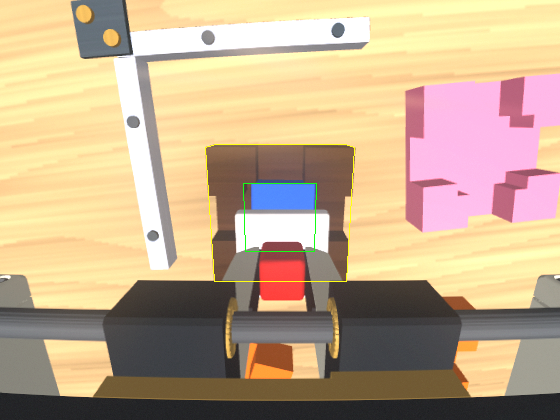

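>>> play_rows:
  increments: "1 -1.6 0 0 1;1 -1.6 25 0 1;1 -1.6 45 0 1;1 -1.6 55 0 1;1 -1.6 62 0 1;1 -1.6 67 0 1;1 -1.6 71 0 1;1 -1.6 74 0 1;1 -1.6 74 0 1;1 -1.6 74 0 1"

```text
t: 14.05
tool_pos: [0.5281, 0.0224, 0.0475]
orientation: [3.137, -0.161, 0.001]
force: [1.0, -0.7, -1.5]
opening: 0.0235
gripper_force: 40.0
```

>>> play_rows:
  increments: "0 0 1.5 0 1;0 0 3 0 1;0 0 3 0 1;0 0 3 0 1"

```text
t: 14.45
tool_pos: [0.5283, 0.0224, 0.0447]
orientation: [-3.137, 0.162, -0.001]
force: [-0.6, 0.5, 3.9]
opening: 0.0239
gripper_force: 40.0
```

Run:
```python
from h import *
np.set_printoptions(precision=4,suppress=True)
s,p,R=tool();print(s["t"],p,s["force"],s["wrist_torque"])
a=robot.read_camera("side");C=cal("side");cv2.imwrite("side2.png",a)
w=robot.read_camera("wrist")
cv2.imwrite("pics/l.png",np.hstack([cv2.resize(a[190:290,200:310],(440,400),interpolation=cv2.INTER_CUBIC),cv2.convertScaleAbs(w[60:300:,150:370],alpha=1.5,beta=20)[:,:].copy() if 0 else cv2.resize(cv2.convertScaleAbs(w[100:300,170:350],alpha=1.5,beta=20),(360,400))]))
# tool x,y per station axes
th=-.056;ex=np.array([np.cos(th),np.sin(th),0]);ey=np.array([-np.sin(th),np.cos(th),0])
cor=np.array([.6687,.1205,0]);g=cor-.06*ex-.06*ey;print("goal",g)
print("frame shift in tool mm",(R.T@(g-[.527,.0208,0]))*1000,"yaw",togo(p,th+np.pi/2)[3])
```

```text
14.45 [0.5283 0.0224 0.0447] [-0.6366  0.4956  3.945 ] [-0.0061  0.1235  0.0241]
goal [0.6054 0.064  0.    ]
frame shift in tool mm [ 73.5888 -50.9801   0.0722] yaw -2.69
```

View pics/l.png

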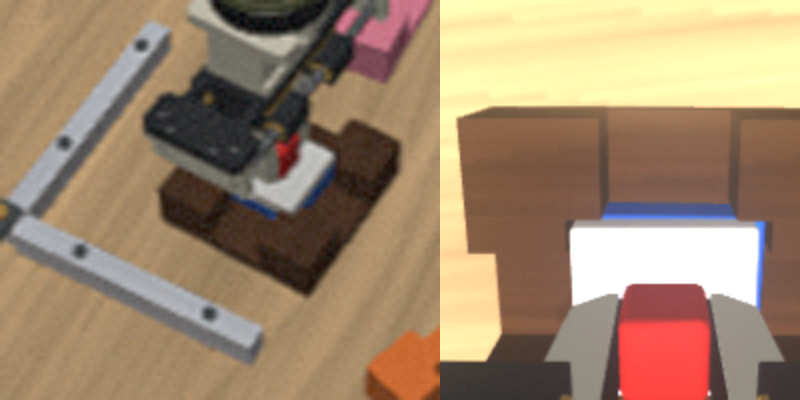

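>>> play_rows:
  increments: "4 -3 -0.5 0 1;10 -7 -0.5 -0.5 1;18 -12.5 -0.5 -1 1;27 -19 -0.5 -1.5 1;36 -25 -0.5 -2 1;45 -31 -0.5 -2.7 1;53 -37 -0.5 -2.7 1;60 -41 -0.5 -2.7 1;65 -45 -0.5 -2.7 1;68 -47 -0.5 -2.7 1;68 -47 -0.5 -2.7 1"
  force: 60

```text
t: 15.65
tool_pos: [0.6007, 0.0623, 0.0447]
orientation: [3.14, -0.087, -0.0]
force: [-2.4, -0.8, 4.3]
opening: 0.0237
gripper_force: 60.0
```

```bash
cat > st.py <<'E'
from h import *
np.set_printoptions(precision=4,suppress=True)
s,p,R=tool();th=-.056;cor=np.array([.6687,.1205,0])
S=np.array([[np.cos(th),np.sin(th),0],[-np.sin(th),np.cos(th),0],[0,0,1]])
print(s["t"],p,"station",S@(p-cor),"F st",S@np.array(s["force"]),"tau",s["wrist_torque"],s["opening"])
print("goal tool",R.T@(cor+S.T@[-.06,-.06,p[2]]-p)*1000,"yaw",togo(p,th+np.pi/2)[3])
E
python3 st.py
```

```text
15.65 [0.6007 0.0623 0.0447] station [-0.0647 -0.062   0.0447] F st [-2.3314 -0.9031  4.3151] tau [-0.1399  0.2482 -0.0233] 0.02367712710496716
goal tool [ 4.6528 -1.9482 -0.0005] yaw 0.03
```

>>> play_rows:
  increments: "1 -0.6 0 0 1;2 -1.2 0 0 1;3 -1.8 0 0 1;4 -2.4 0 0 1;5 -3 0 0 1;6 -3.6 0 0 1;6 -3.6 0 0 1;6 -3.6 0 0 1"

```text
t: 16.45
tool_pos: [0.6062, 0.0651, 0.0447]
orientation: [3.14, -0.088, -0.001]
force: [-4.8, -1.5, 5.7]
opening: 0.0237
gripper_force: 60.0
```

```bash
python3 st.py
```

```text
16.45 [0.6062 0.0651 0.0447] station [-0.0593 -0.0588  0.0447] F st [-4.7328 -1.7623  5.7098] tau [-0.4254  0.7257 -0.0081] 0.023702040085746858
goal tool [-0.6518  1.2093  0.0012] yaw 0.01
```

>>> play_rows:
  increments: "0.7 -1 0 0 1;1.4 -2 0 0 1;2 -3 0 0 1;2.5 -4 0 0 1;2.5 -4 0 0 1;2.5 -4 0 0 1"

```text
t: 17.05
tool_pos: [0.6087, 0.0678, 0.0448]
orientation: [3.138, -0.088, -0.002]
force: [-5.4, -7.8, 8.3]
opening: 0.0237
gripper_force: 60.0
```

```bash
python3 st.py
```

```text
17.05 [0.6087 0.0678 0.0448] station [-0.0569 -0.056   0.0448] F st [-4.9452 -8.1251  8.2568] tau [-1.2848  0.971   0.1093] 0.023688453557072206
goal tool [-3.0635  3.995   0.0128] yaw 0.0
```

>>> play_rows:
  increments: "1 -0.5 0 0 1;2 -1 0 0 1;3 -1.5 0 0 1;3 -1.5 0 0 1;3 -1.5 0 0 1"

```text
t: 17.55
tool_pos: [0.6091, 0.0678, 0.0448]
orientation: [3.136, -0.088, -0.011]
force: [-20.6, -13.6, 21.1]
opening: 0.0234
gripper_force: 60.0
```

```bash
python3 st.py
cat > fr.py <<'E'
from h import *
np.set_printoptions(precision=4,suppress=True)
for n in("side","wrist","scene"):
    a=robot.read_camera(n);C=cal(n);cv2.imwrite("chk_%s.png"%n,a)
    for r in robot.landmark_of(n,"frame")[:4]:
        c=np.array(r["centre"])
        if abs(c[0]-.605)<.04 and abs(c[1]-.064)<.05: print(n,"frame",r["conf"],c)
# wrist: gap profile: dark-to-fence edges, in station coords, at z=.025/.038
C=cal("wrist");a=cv2.imread("chk_wrist.png");h=cv2.cvtColor(a,cv2.COLOR_BGR2HSV)
th=-.056;cor=np.array([.6687,.1205,0]);S=np.array([[np.cos(th),np.sin(th),0],[-np.sin(th),np.cos(th),0],[0,0,1]])
W,z=[],.038
X=np.arange(-.14,.04,.0005);Y=np.arange(-.2,.04,.0005)
g=np.array([[cor+S.T@[x,y,z] for y in Y] for x in X]).reshape(-1,3)
uv=proj(C,g).reshape(len(X),len(Y),2).astype(np.float32)
o=cv2.remap(h[...,2],uv[...,0],uv[...,1],cv2.INTER_LINEAR)
np.save("ortho.npy",o)
for y in(-.105,-.09,-.06,-.03,-.015): 
    j=np.argmin(abs(Y-y));c=o[:,j];print("y",y,"V x -30..+25mm:",c[220:331:4])
for x in(-.015,-.03,-.05,-.07):
    j=np.argmin(abs(X-x));c=o[j];print("x",x,"V y -30..+25:",c[340:451:4])
E
python3 fr.py
```

```text
17.55 [0.6091 0.0678 0.0448] station [-0.0565 -0.0559  0.0448] F st [-19.838  -14.6989  21.0955] tau [-2.2402  3.5388  0.0858] 0.02335989726199337
goal tool [-3.461   4.0805  0.0428] yaw -0.01
side frame 0.95 [0.6076 0.0689 0.0022]
scene frame 0.86 [ 0.6067  0.0641 -0.0023]
y -0.105 V x -30..+25mm: [ 66  66  65  66  70  67  65  65  65  64  66  71  73  74  75  74  68 203
 204 207 207 201 201 202 201 189 192 190]
y -0.09 V x -30..+25mm: [ 65  66  63  64  66  65  64  63  61  62  70  70  72  73  74  75  65 198
 199 202 203 198 198 198 198 194 193 190]
y -0.06 V x -30..+25mm: [167  93  90  76  66  69  67  65  71  73  70  72  71  72  74  80  88 189
 130  92  93  93  95 188 187 190 188 183]
y -0.03 V x -30..+25mm: [165  65  66  67  68  64  64  63  62  62  62  64  69  72  74  75  63 192
 189 190 189 183 182 182 176 184 183 177]
y -0.015 V x -30..+25mm: [ 68  66  64  65  68  65  64  64  61  63  64  70  70  71  72  71  73 197
 191 194 194 186 184 185 179 179 178 173]
x -0.015 V y -30..+25: [ 62  61  62  62  62  61  62  62  62  63  62  63  64  64  65  67 178 200
 201 206 201 196 180 186 186 186 185 185]
x -0.03 V y -30..+25: [165  63  67  67  67  67  67  68  68  67  68  70  70  71  71  71 183 198
 200 205 200 196 183 184 184 184 184 185]
x -0.05 V y -30..+25: [199 117  70  71  70  70  70  70  71  71  72  71  83  87 169 196 191 174
 102 111 181 194 185 187 187 187 186 186]
x -0.07 V y -30..+25: [ 84  82  82  82  82  70  35  37  36  37  37  37  39  65 164 195 191 192
 195 199 198 195 177 181 181 181 181 181]
```

```bash
python3 st.py
python3 - <<'E'
from h import *
np.set_printoptions(precision=4,suppress=True)
a=cv2.imread("chk_wrist.png");C=cal("wrist");g=cv2.cvtColor(a,cv2.COLOR_BGR2HSV)[...,2].astype(float)
th=-.056;cor=np.array([.6687,.1205,0]);c,s=np.cos(th),np.sin(th);S=np.array([[c,s,0],[-s,c,0],[0,0,1]])
def edge(fix,axis,z,rng):
    T=np.arange(*rng,.0002);st=np.array([[t,fix,z] if axis==0 else [fix,t,z] for t in T]);st[:,2]=z
    uv=proj(C,[cor*[1,1,0]+S.T@p for p in st]).astype(np.float32)
    v=cv2.remap(g.astype(np.float32),uv[:,0:1],uv[:,1:2],cv2.INTER_LINEAR).ravel()
    d=np.gradient(cv2.GaussianBlur(v[:,None],(1,7),0).ravel());return T[np.argmax(d)]*1000
for ax,fx in((0,(-.115,-.108,-.1,-.09,-.03,-.02,-.01)),(1,(-.01,-.015,-.02,-.025,-.03,-.035))):
    e=[edge(f,ax,.038,(-.012,.012)) for f in fx];print(ax,e,"slope rad",np.polyfit(np.array(fx)*1000,e,1)[0])
# fence inner top edges beyond the frame, z=.025
for ax,fx in((0,(-.175,-.165,-.155,-.145,-.135)),(1,(-.14,-.145,-.15))):
    e=[edge(f,ax,.025,(-.008,.008)) for f in fx];print("fence",ax,e,"slope",np.polyfit(np.array(fx)*1000,e,1)[0])
E
```

```text
17.85 [0.6092 0.0678 0.0448] station [-0.0565 -0.0559  0.0448] F st [-20.396  -14.8393  20.4834] tau [-2.2093  3.4664  0.1338] 0.023468411825113725
goal tool [-3.5093  4.0876  0.0424] yaw -0.01
0 [np.float64(2.4000000000000377), np.float64(2.600000000000038), np.float64(2.600000000000038), np.float64(2.600000000000038), np.float64(2.4000000000000377), np.float64(2.4000000000000377), np.float64(2.4000000000000377)] slope rad -0.0015334390877531792
1 [np.float64(1.400000000000035), np.float64(1.400000000000035), np.float64(1.6000000000000354), np.float64(1.6000000000000354), np.float64(1.400000000000035), np.float64(1.400000000000035)] slope rad -4.886495673105366e-18
fence 0 [np.float64(1.3999999999999846), np.float64(1.5999999999999834), np.float64(1.799999999999982), np.float64(1.5999999999999834), np.float64(1.5999999999999834)] slope 0.003999999999999975
fence 1 [np.float64(-2.6000000000000094), np.float64(5.999999999999976), np.float64(5.199999999999977)] slope -0.7799999999999986
```

```bash
python3 -c "
from plant import robot
print(robot.close_job())"
```

```text
the job is handed in; nothing more can be done
None
```

The job is handed in after about 18 s: the spacer and press plate are in the frame's pocket, and the arm is holding the frame flush against both fences at about 20 N (far) and 15 N (side); I viewed 11 pictures, one over the limit of 10.

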